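Lay out the flange size samples in order of height

ROBOT

A 6-joint arm with a two-finger parallel gripper is mounted at the origin on the work surface. World frame = base frame: x ahead of the robot, y to its left, z up, the work surface at z = 0. Lengths are in m, angles in rad, forces in N, time in s.
With the tool pointing down it reaches from about 0.225 to 0.875 m from the base axis. Payload 3.4 kg.
Tool frame: the origin (TCP) lies between the finger pads; the fingertips stand 22 mm ahead of it and the grasp point (between the pads) lies 3 mm ahead of it (manip.finger_overhang is the distance from the TCP to the fingertips, in m); z points along the fingers, y is the line along which they close (so a half turn about z gives the same grasp; the last joint's range is limited). The gripper opens to 85 mm and grips with 20 to 120 N. Pads are 22 mm wide; open, the fingers measure 114 mm over their backs; the gripper's body (76 mm by 85 mm) begins 54 mm behind the grasp point. The pads swing forward as they close: fully open they stand 13 mm farther back than shut.
Start: joints at [1.034, 0.276, 1.505, -0, 1.361, -0.121], TCP at [0.232, 0.526, 0.253] pointing down, gripper open.
Joint ranges: [-2.89, 2.89], [-0.75, 2.08], [0.22, 2.7], [-1.18, 4.32], [0.11, 2.71], [-2.7, 2.7]. Speed limits (rad/s): [2.57, 2.57, 3.14, 3.14, 3.14, 3.14].

INTERFACE

Orientations are given as a unit quaternion [w, x, y, z].
In Python, from rig import get_state, eyes, order, manip gives the robot as it stands.
- The arm moves only by the tool drive_tool, never from a script. Its argument "rows" is a list of rows, each a list of 4 numbers: the shift along the tool's x, y, z in units of 25 mm (1.0 is 25 mm), then the turn about the tool's z in units of 6 degrees (1.0 is 6 degrees). A call has exactly 8 rows; each row is the pose to reach, as a shift and turn from the pose commanded when the call began, along the tool's axes at that moment; what a row does not reach only later rows make up. A row lasts 1/12 s, in which the tool goes at most 41.7 mm and 7.16 degrees, less where a joint would pass 70% of its speed; a pose out of reach is approached as far as the arm can. A call with a gripper value outside its range is refused whole. "grip" is the finger opening in mm, from 0 to 85.4, set as the call begins (left out, the last holds). The fingers move at their own pace and stop on an object; "newtons" is the grip in N (left out, the last holds). Time passes only in rows, so rows that repeat a pose let the fingers close, or fill a call up. It gives the time, the measured TCP pose, the force, the opening and the grip force at its end, in the units of the state.
- get_state(): the state, without advancing time (a new reading comes with each control period).
- eyes.get_image(name): name is "side" or "top"; returns (picture, depth): 480x640x3 uint8, red, green, blue; 480x640 float32, m along the optical axis (not along the pixel's ray), 0 where there is no reading.
- eyes.camera_info(name): a dict with "fx", "fy", "cx", "cy" (pixels), "R" (3x3) and "t" (3): a world point X has camera coordinates R X + t. Camera axes: x right, y down, z forward; pixel columns grow to the right and rows downward; lengths in m; the calibration is good to about 2 mm. A picture is of the moment at which its call begins. camera_info takes no time and is no camera call.
- order.sign_off(): hands the job in; it is judged then, once.
The state is a dict: "clock": time; "qpos": joint angles; "qd": joint speeds; "effort": joint torques, N m; "position": TCP position; "ee_rot": TCP orientation; "contact_force": force on the tool from outside, world axes, zero at the start; "moment": the same for the moment, N m; "width": finger opening in m; "gripper_force": force on a finger pad.
Only numpy, scipy, OpenCV 4.12 (cv2) and the standard library are available. Lean on these libraries where they do the work, as an engineer would, in place of code of your own. Each camera call takes 0.05 s, during which the arm holds its last target. There are 200 camera calls.

TASK

Lay out the samples on the blue strip in rising order of height, one centred on each mark: the lowest, the flat plate, on the red end mark, then the green and the brown hub, and the tallest, the steel hub, on the white end mark, all lying flat or standing upright. The plate is still held in the green clamp fixture: first swing the orange clamp bar up and right back and leave it standing open, only then take the plate out. Do not tip any hub over.

Things in the scene. Friction and masses are not known exactly. Their poses are not given: they have to be found in the camera images.
- plate: flat aluminium plate, 36 (its x) x 80 (its y) x 10 mm thick, 16 mm hole in the middle, 150 g. Origin: centre of underside, z up. Starts loose on the green fixture: top 20 mm above the table, from x=-35 to +105 mm and y=-25 to +25 mm in the plate's frame. The orange bar (14 mm wide) crosses it along x, 1 mm above; its pin stands 4 mm deep in the hole, so the bar must be lifted first.
- hub_short: flanged steel hub standing upright, painted green: a round flange of 60 mm diameter, 10 mm thick, at the foot, and above it a barrel of 36 mm diameter (dark bore drawn on its top) up to 44 mm total height; 0.25 kg nominal, may differ by 30 %. Origin: centre of the underside; z up. Starts on the table in one of three places, shuffled.
- hub_medium: flanged steel hub standing upright, rust brown: a round flange of 60 mm diameter, 10 mm thick, at the foot, and above it a barrel of 36 mm diameter (dark bore drawn on its top) up to 66 mm total height; 0.32 kg nominal, may differ by 30 %. Origin: centre of the underside; z up. Starts on the table in one of three places, shuffled.
- hub_tall: flanged steel hub standing upright, bare bright steel: a round flange of 60 mm diameter, 10 mm thick, at the foot, and above it a barrel of 36 mm diameter (dark bore drawn on its top) up to 88 mm total height; 0.4 kg nominal, may differ by 30 %. Origin: centre of the underside; z up. Starts on the table in one of three places, shuffled.
- mark_red: red round mark, 72 mm diameter, fixed on the blue strip; its top is 14 mm above the table. Origin: centre of its underside, 2 mm below its top; z up, x across the strip away from the robot, y along it to the left. One end of the row, left or right: place of the lowest. Neighbours are 95 mm apart. Far fence: 52 mm from the centre, top 24 mm above the table.
- mark_left: yellow round mark, 72 mm diameter, fixed on the blue strip; its top is 14 mm above the table. Origin: centre of its underside, 2 mm below its top; z up, x across the strip away from the robot, y along it to the left. The left (+y) of the two middle marks. Neighbours are 95 mm apart. Far fence: 52 mm from the centre, top 24 mm above the table.
- mark_right: yellow round mark, 72 mm diameter, fixed on the blue strip; its top is 14 mm above the table. Origin: centre of its underside, 2 mm below its top; z up, x across the strip away from the robot, y along it to the left. The right (-y) of the two middle marks. Neighbours are 95 mm apart. Far fence: 52 mm from the centre, top 24 mm above the table.
- mark_white: white round mark, 72 mm diameter, fixed on the blue strip; its top is 14 mm above the table. Origin: centre of its underside, 2 mm below its top; z up, x across the strip away from the robot, y along it to the left. The other end of the row: place of the tallest. Neighbours are 95 mm apart. Far fence: 52 mm from the centre, top 24 mm above the table.
- clamp (a joint): orange clamp bar's angle, rad: 0 down over the plate, grows as the free end rises; open above 1.2, stop 1.75. Stiff hinge: the bar stays at any angle; 1 to 1.5 N at the knob moves it. While the plate is in its starting place the hinge axis is along the plate's y at x=+90 mm, 38 mm above the table, between cheeks 48 mm high. It opens to the left (+y), away from the hubs.
- clamp_grip (a point): centre of the black knob on the bar's free end: cylinder, 18 mm diameter, 22 mm long, axis along the hinge axis (plate's y); pinch its end faces, it turns between the fingers as the bar swings. Bar down: 54 mm above the table, 11 mm above the bar's top, at x=-35 mm in the plate's frame; that is 125 mm from the hinge axis along the bar and 16 mm above it.
There are look-alikes about, which are no part of the job. Leave any purple or yellow look-alike of the hub_medium alone.

How it is judged:
By the outcome, as a careful person would: the job done as asked, in the order asked, and still so for the second after the job is handed in, with the robot touching nothing.
It also fails if it takes over 128 s, if anything falls off the work surface, if the arm or the gripper's body presses on something with over 40 N, if the wrist force passes 120 N, or if a joint passes its speed limit or range.

## Working session

There is one attempt and no reset: what is moved stays moved. The work goes in short steps, Python scripts to look and compute and a tool call to move; the robot and the scene stay as the last step left them, time stands still between calls to the robot, and variables do not carry over. Pictures are saved under pics/ and viewed, at most 14 in all, crops included, and the job is handed in when it is done.

Besides the shell and the picture viewer there is one more tool, called as name([rows], argument=value, ...), one row to a line, values as JSON. drive_tool: Moves the arm, as the interface text tells. Its arguments: {"type":"object","properties":{"rows":{"type":"array","items":{"type":"array","items":{"type":"number"}}},"grip":{"type":"number"},"newtons":{"type":"number"}},"required":["rows"]}

```bash
ls; mkdir -p pics
python3 - <<'E'
from rig import get_state, eyes, order, manip
import cv2,numpy as np
for n in("top","side"):
    p,d=eyes.get_image(n); cv2.imwrite(f"pics/{n}0.png",p[:,:,::-1]); np.savez(f"{n}0.npz",p=p,d=d)
    print(n,eyes.camera_info(n))
print(get_state()); print([a for a in dir(manip) if a[0]!='_'])
E
```

```text
pics
top {'fx': 531.7955881421917, 'fy': 531.7955881421917, 'cx': 314.9356645812895, 'cy': 239.4823808501255, 'R': array([[-0.02418995, -0.99954652, -0.01793349],
       [-0.99474892,  0.02585054, -0.09902694],
       [ 0.09944562,  0.01544386, -0.99492314]]), 't': array([9.65138417e-04, 4.93849026e-01, 1.26095691e+00])}
side {'fx': 450.22484726126555, 'fy': 450.22484726126555, 'cx': 317.489976191381, 'cy': 237.62573434337511, 'R': array([[ 0.76369384, -0.64556879, -0.00355729],
       [-0.40981205, -0.48052639, -0.77533765],
       [ 0.49882442,  0.5935784 , -0.63153692]]), 't': array([-0.38789632,  0.23608897,  0.83566232])}
{'clock': 0.1, 'qpos': array([ 1.03399678e+00,  2.76539463e-01,  1.50599589e+00,  1.21208294e-05,
        1.36070178e+00, -1.20972728e-01]), 'qd': array([-0.0005375 , -0.00016278, -0.0030646 ,  0.00054331, -0.00263147,
        0.00085739]), 'effort': array([ 7.11608136e-04, -4.17701054e+01, -2.46406442e+01, -1.38644305e-04,
        5.82359135e-03,  9.67394911e-07]), 'position': array([0.23203537, 0.52563501, 0.25252603]), 'ee_rot': array([-2.71182392e-04,  2.06419870e-01,  9.78463163e-01, -7.76254243e-04]), 'contact_force': array([0.07454082, 0.03968708, 0.89949668]), 'moment': array([ 0.01150759, -0.00977428, -0.04575981]), 'gripper_force': 0.0, 'width': 0.08522618952470953}
['MotionError', 'finger_overhang']
```

View pics/top0.png

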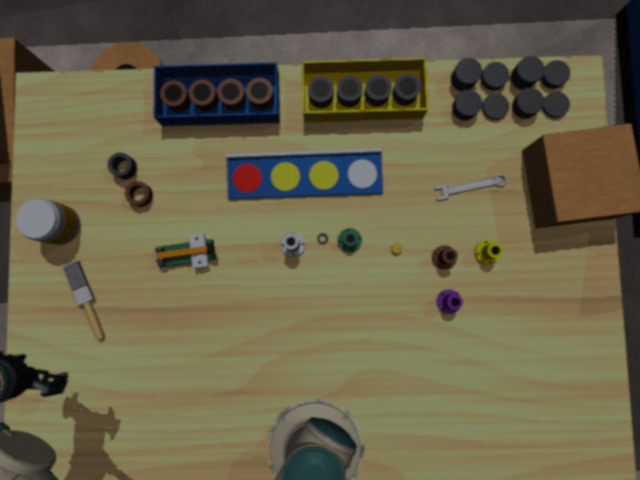

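View pics/side0.png

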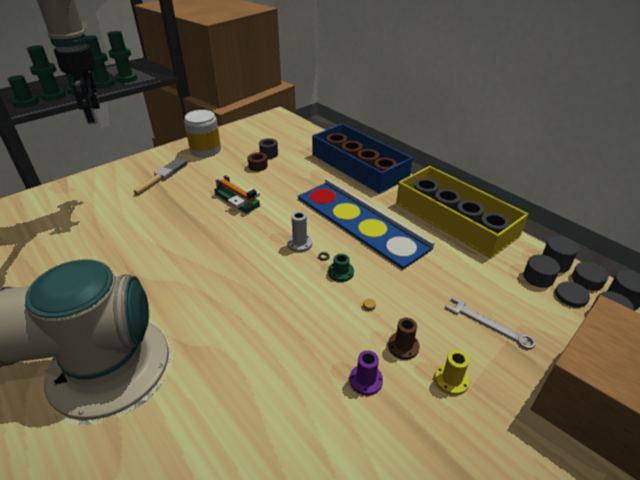

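The top picture shows, left to right, the clamp at (186,252), the steel hub at (292,244), the green hub at (349,239) and the brown hub at (445,257). The marks run from red (247,178) through yellow (285,177) and (323,175) to white (362,173).

Things that could be mistaken for the targets: yellow hub (488,250), purple hub (450,300), small ring (322,238), washer (396,249), rings (122,165) and (139,194), cups in the bins. By the description I choose brown (445,257), green (349,239) and steel (292,244). I'll check them in one crop.

```bash
cat > h.py <<'E'
import numpy as np,cv2
from rig import get_state, eyes, order, manip
def ray(n,uv,z):
    c=eyes.camera_info(n);R,t=c["R"],c["t"]
    d=R.T@np.array([(uv[0]-c["cx"])/c["fx"],(uv[1]-c["cy"])/c["fy"],1]);o=-R.T@t
    return o+d*(z-o[2])/d[2]
def cloud(n,D):
    c=eyes.camera_info(n);v,u=np.mgrid[:480,:640]
    P=np.stack([(u-c["cx"])/c["fx"]*D,(v-c["cy"])/c["fy"]*D,D],-1)
    return (P-c["t"])@c["R"]
def proj(n,X):
    c=eyes.camera_info(n);q=c["R"]@np.array(X)+c["t"]
    return np.array([c["fx"]*q[0]/q[2]+c["cx"],c["fy"]*q[1]/q[2]+c["cy"]])
def box(m,u0,v0,u1,v1):
    k=np.zeros_like(m);k[v0:v1,u0:u1]=m[v0:v1,u0:u1];return k
E
python3 - <<'E'
from h import *
f=np.load("top0.npz");p,d=f["p"],f["d"];s=np.load("side0.npz")
P=cloud("top",d)
print("table z",np.median(P[330:400,200:260,2]), "noise",P[330:400,200:260,2].std())
hsv=cv2.cvtColor(p,cv2.COLOR_RGB2HSV)
Ps=cloud("side",s["d"])
for n,H,(u,v),(us,vs) in(("tall",.088,(292,244),(300,228)),("short",.044,(349,239),(341,265)),("med",.066,(445,257),(404,338))):
  for cam,PP,(a,b),D in(("top",P,(u,v),d),("side",Ps,(us,vs),s["d"])):
    z=PP[...,2]; m=box((abs(z-H)<.007)&(D>0),a-25,b-35,a+25,b+35)
    if m.sum()<5: print(n,cam,"few",m.sum());continue
    vv,uu=np.nonzero(m);(c,r)=cv2.minEnclosingCircle(np.stack([uu,vv],1).astype(np.float32))
    print(n,cam,m.sum(),"z",np.median(z[m]).round(4),"circle",np.round(c,1),round(r,1),ray(cam,c,H).round(4),"mean",ray(cam,(uu.mean(),vv.mean()),H).round(4))
    m=box((abs(z-.010)<.004)&(D>0),a-25,b-30,a+25,b+35);vv,uu=np.nonzero(m);(c,r)=cv2.minEnclosingCircle(np.stack([uu,vv],1).astype(np.float32))
    print("   flange",m.sum(),np.round(c,1),round(r,1),ray(cam,c,.010).round(4))
Q={"red":((hsv[...,0]<8)|(hsv[...,0]>172),(247,178)),"L":((hsv[...,0]>22)&(hsv[...,0]<35),(285,177)),"R":((hsv[...,0]>22)&(hsv[...,0]<35),(323,175)),"W":(hsv[...,1]<60,(362,173))}
for k,(m,(u,v)) in Q.items():
    m=box(m&((hsv[...,1]>120)|(k=="W"))&(hsv[...,2]>90),u-19,v-19,u+19,v+19);vv,uu=np.nonzero(m)
    print(k,m.sum(),uu.mean().round(1),vv.mean().round(1),ray("top",(uu.mean(),vv.mean()),.014).round(4))
a=cv2.resize(p[215:320,145:245],None,fx=4,fy=4,interpolation=cv2.INTER_CUBIC)
b=cv2.resize(p[215:320,270:515],None,fx=1.6,fy=4*.4,interpolation=cv2.INTER_CUBIC)
c=cv2.resize(s["p"][165:225,205:275],None,fx=5.6,fy=5.6,interpolation=cv2.INTER_CUBIC)
im=np.zeros((600,800,3),np.uint8);im[:420,:400]=a;im[:336,405:797]=c;im[425:593,:392]=b
cv2.imwrite("pics/crop0.png",im[:,:,::-1])
E
```

```text
table z -0.00037717166837452525 noise 0.09200557187774532
tall top 188 z 0.0877 circle [290.  241.4] 7.8 [0.4845 0.045  0.088 ] mean [0.4848 0.0449 0.088 ]
   flange 218 [290.8 239.5] 31.7 [0.4967 0.0479 0.01  ]
tall side 151 z 0.0887 circle [298.5 217. ] 7.8 [0.4823 0.0374 0.088 ] mean [0.4838 0.0389 0.088 ]
   flange 363 [311.5 228. ] 32.5 [0.5419 0.0636 0.01  ]
short top 174 z 0.0433 circle [349.4 238.2] 7.4 [ 0.4927 -0.0937  0.044 ] mean [ 0.4926 -0.0938  0.044 ]
   flange 263 [350.6 238. ] 31.1 [ 0.4967 -0.0985  0.01  ]
short side 178 z 0.0446 circle [340.9 259.8] 8.1 [ 0.491  -0.1001  0.044 ] mean [ 0.4913 -0.0994  0.044 ]
   flange 313 [350.9 267. ] 35.0 [ 0.518  -0.1058  0.01  ]
med top 188 z 0.0649 circle [449.  255.5] 7.8 [ 0.4441 -0.3223  0.066 ] mean [ 0.4446 -0.3226  0.066 ]
   flange 226 [446.1 262.1] 30.2 [ 0.4318 -0.3277  0.01  ]
med side 282 z 0.0669 circle [406.7 325.7] 9.9 [ 0.444  -0.3279  0.066 ] mean [ 0.4441 -0.328   0.066 ]
   flange 361 [397.5 355. ] 25.1 [ 0.4185 -0.3366  0.01  ]
red 594 246.6 177.6 [0.6529 0.1538 0.014 ]
L 594 285.0 176.1 [0.654  0.0588 0.014 ]
R 596 323.4 174.8 [ 0.6545 -0.036   0.014 ]
W 642 361.9 173.4 [ 0.6554 -0.1309  0.014 ]
```

View pics/crop0.png

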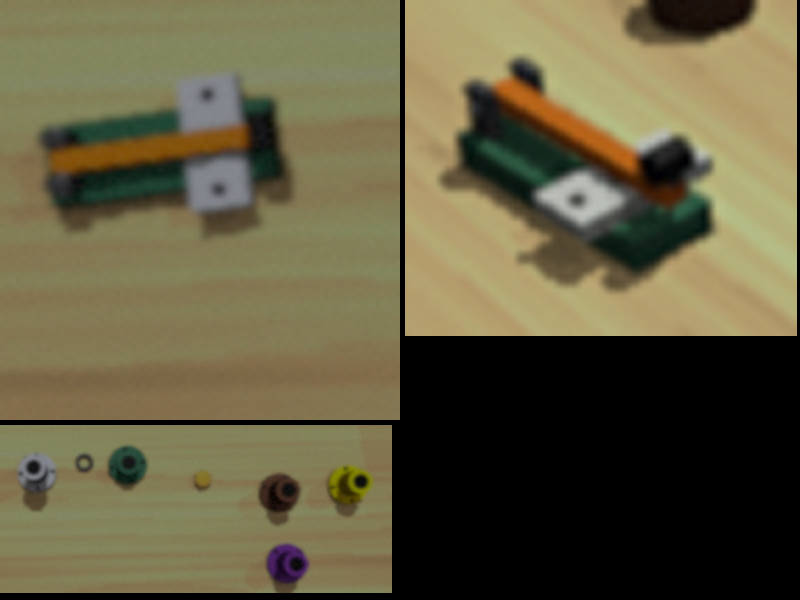

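The crop shows the clamp bar running from its hinge (left, crop x=50) to the black knob (right, crop x=262), with the plate sticking out above and below it. The lower strip confirms steel, green and brown are the correct hubs, with the yellow and purple look-alikes to their right and below. The two cameras differ by about 6 mm in y, so I'll check that on the marks and the clamp.

Run:
```python
from h import *
for n in("top","side"):
    f=np.load(n+"0.npz");p,d=f["p"],f["d"];P=cloud(n,d);hsv=cv2.cvtColor(p,cv2.COLOR_RGB2HSV);h,s,v=[hsv[...,i] for i in range(3)]
    C={"top":[(247,178),(285,177),(323,175),(362,173)],"side":[(323,196),(347,211),(372,228),(402,246)]}[n]
    for k,(u,w) in zip(("red","L","R","W"),C):
        m=((h<8)|(h>172)) if k=="red" else ((h>22)&(h<35)) if k!="W" else (s<70)
        m=box((m&((s>110)|(k=="W"))&(v>90)).astype(np.uint8),u-19,w-14,u+19,w+14)
        c=max(cv2.findContours(m,0,1)[0],key=cv2.contourArea);e=cv2.fitEllipse(c)
        print(n,k,np.round(e[0],1),np.round(e[1],1),ray(n,e[0],.014).round(4),"depth z",np.median(P[...,2][m>0]).round(4),"cloud",np.median(P[m>0],0).round(4))
    a=(145,215,245,280) if n=="top" else (205,165,275,225)
    m=box((h>5)&(h<18)&(s>190)&(v>90),*a); vv,uu=np.nonzero(m);X=P[m];X=X[(X[:,2]>.02)&(X[:,2]<.06)]
    l=cv2.fitLine(X[:,:2].astype(np.float32),cv2.DIST_HUBER,0,.01,.01).ravel()
    print(n,"bar",m.sum(),"z",np.median(X[:,2]).round(4),"dir",l[:2],"pt",l[2:].round(4),"angle deg",np.degrees(np.arctan2(l[1],l[0])).round(2))
    m=box((s<60)&(v>100)&(P[...,2]>.022)&(P[...,2]<.038),*a);m=m.astype(np.uint8);vv,uu=np.nonzero(m)
    pts=np.array([ray(n,q,.03)[:2] for q in zip(uu,vv)],np.float32)*1000
    print(n,"plate",m.sum(),np.median(P[m>0],0).round(4),cv2.minAreaRect(pts))
    m=box((v<60)&(P[...,2]>.048),*a);vv,uu=np.nonzero(m)
    if m.sum(): 
        X=P[m];print(n,"dark",m.sum()); k=X[X[:,1]<X[:,1].mean()];print("  knob",len(k),k.mean(0).round(4),np.ptp(k,axis=0).round(4)); k=X[X[:,1]>X[:,1].mean()];print("  other",len(k),k.mean(0).round(4))
    m=box((h>50)&(h<95)&(s>80)&(d>0)&(P[...,2]>.013)&(P[...,2]<.026),*a);pts=P[m][:,:2].astype(np.float32)*1000
    print(n,"fixture",m.sum(),cv2.minAreaRect(pts))
```

```text
top red [246.6 177.6] [26.3 27. ] [0.6529 0.1538 0.014 ] depth z 0.0133 cloud [0.6529 0.1533 0.0133]
top L [285.  176.1] [26.7 26.8] [0.6539 0.0589 0.014 ] depth z 0.0134 cloud [0.6539 0.059  0.0134]
top R [323.4 174.8] [26.5 27.3] [ 0.6544 -0.0359  0.014 ] depth z 0.0133 cloud [ 0.6545 -0.0353  0.0133]
top W [361.9 173.1] [27.  28.5] [ 0.656 -0.131  0.014] depth z 0.0129 cloud [ 0.6562 -0.1308  0.0129]
top bar 114 z 0.0424 dir [ 0.10501414 -0.9944707 ] pt [0.47   0.3044] angle deg -83.97
top plate 360 [0.4851 0.2717 0.0295] ((474.8315124511719, 271.9224853515625), (79.9918441772461, 37.15210723876953), 6.355310916900635)
top dark 80
  knob 66 [0.473  0.2234 0.1168] [0.1229 0.2748 1.2514]
  other 14 [0.4654 0.3426 0.052 ]
top fixture 328 ((470.2015380859375, 303.34893798828125), (47.361995697021484, 132.30972290039062), 6.816675186157227)
side red [322.3 195.6] [13.1 24.2] [0.6542 0.1524 0.014 ] depth z 0.0153 cloud [0.6533 0.1508 0.0153]
side L [346.  210.8] [15.  26.1] [0.655  0.0575 0.014 ] depth z 0.015 cloud [0.6529 0.0544 0.015 ]
side R [372.3 227.6] [16.7 27.2] [ 0.6559 -0.0382  0.014 ] depth z 0.0152 cloud [ 0.6551 -0.0381  0.0152]
side W [401.1 246.1] [19.  30.4] [ 0.6567 -0.1333  0.014 ] depth z 0.0151 cloud [ 0.6572 -0.1344  0.0151]
side bar 107 z 0.0442 dir [ 0.08479387 -0.9963985 ] pt [0.4682 0.3049] angle deg -85.14
side plate 115 [0.4537 0.2669 0.0312] ((476.0000305175781, 267.0819396972656), (82.43727111816406, 46.83330154418945), 3.5694692134857178)
side dark 57
  knob 4 [-0.0239 -0.633   0.7094] [0. 0. 0.]
  other 53 [0.4757 0.2341 0.0575]
side fixture 221 ((457.9627380371094, 297.94281005859375), (47.84423065185547, 138.97650146484375), 17.392969131469727)
```

drive_tool([
  [-1.2, -0.6, 0.2, 1],
  [-2.4, -1.2, 0.4, 2],
  [-3.6, -1.8, 0.6, 3],
  [-4.8, -2.4, 0.8, 4],
  [-6.2, -3, 1, 5],
  [-7.6, -3.6, 1.2, 6],
  [-9, -4.3, 1.4, 7],
  [-10, -4.8, 1.5, 8],
], grip=50, newtons=20)

```text
clock: 0.77
position: [0.4138, 0.3126, 0.2149]
ee_rot: [0.0, 0.589, 0.808, -0.001]
contact_force: [-0.3, 1.5, 0.2]
width: 0.0499
gripper_force: 0.0
```

```bash
cat >> h.py <<'E'
from scipy.spatial.transform import Rotation as Ro
def go(X,yaw=None):
    """units to bring TCP to X; yaw = wanted world angle (deg, mod 180) of tool y"""
    s=get_state();q=s["ee_rot"];R=Ro.from_quat([*q[1:],q[0]]).as_matrix()
    a=np.degrees(np.arctan2(R[1,1],R[0,1]))
    t=None if yaw is None else round(float(-((yaw-a+90)%180-90)/6),2)
    print("t",round(s["clock"],2),"pos",s["position"].round(4),"y-angle",a.round(1),"j6",s["qpos"][5].round(2),"F",s["contact_force"].round(1),"w",round(s["width"],4),"-> units",(R.T@(np.array(X)-s["position"])/.025).round(2),"turn",t)
    return R
E
python3 - <<'E'
from h import *
print(go((.479,.2365,.12),6.2))
E
```

```text
t 0.77 pos [0.4138 0.3126 0.2149] y-angle 17.8 j6 0.2 F [-0.3  1.5  0.2] w 0.0499 -> units [-3.69  1.56  3.8 ] turn 1.94
[[-3.05983438e-01  9.52036684e-01 -5.37147068e-04]
 [ 9.52035705e-01  3.05982157e-01 -1.71320299e-03]
 [-1.46667468e-03 -1.03559493e-03 -9.99998388e-01]]
```

Then check alignment in the cameras from just above.

drive_tool([
  [-0.8, 0.4, 0.4, 0.7],
  [-1.8, 0.8, 0.9, 1.4],
  [-2.8, 1.2, 1.6, 1.9],
  [-3.7, 1.55, 2.4, 1.9],
  [-3.7, 1.55, 3.2, 1.9],
  [-3.7, 1.55, 3.8, 1.9],
  [-3.7, 1.55, 3.8, 1.9],
  [-3.7, 1.55, 3.8, 1.9],
])

```text
clock: 1.43
position: [0.4775, 0.2391, 0.12]
ee_rot: [-0.001, 0.664, 0.748, -0.001]
contact_force: [0.2, -0.4, 0.6]
width: 0.0497
gripper_force: 0.0
```

Run:
```python
from h import *
go((.479,.2365,.057),6.2)
t,_=eyes.get_image("top");s,_=eyes.get_image("side")
for n in("top","side"):print(n,proj(n,(.479,.2365,.054)).round(0),proj(n,np.array(get_state()["position"])-[0,0,.022]).round(0))
a=cv2.resize(t[200:290,140:240],None,fx=4,fy=4,interpolation=cv2.INTER_CUBIC)
c=cv2.resize(s[120:220,205:285],None,fx=4.9,fy=4.9,interpolation=cv2.INTER_CUBIC)
im=np.zeros((500,800,3),np.uint8);im[:360,:400]=a;im[:490,405:797]=c
cv2.imwrite("pics/k1.png",im[:,:,::-1])
```

```text
t 1.43 pos [0.4775 0.2391 0.12  ] y-angle 6.8 j6 0.22 F [ 0.2 -0.4  0.6] w 0.0497 -> units [-0.11  0.05  2.52] turn 0.09
top [210. 247.] [204. 246.]
side [251. 194.] [248. 178.]
```

View pics/k1.png

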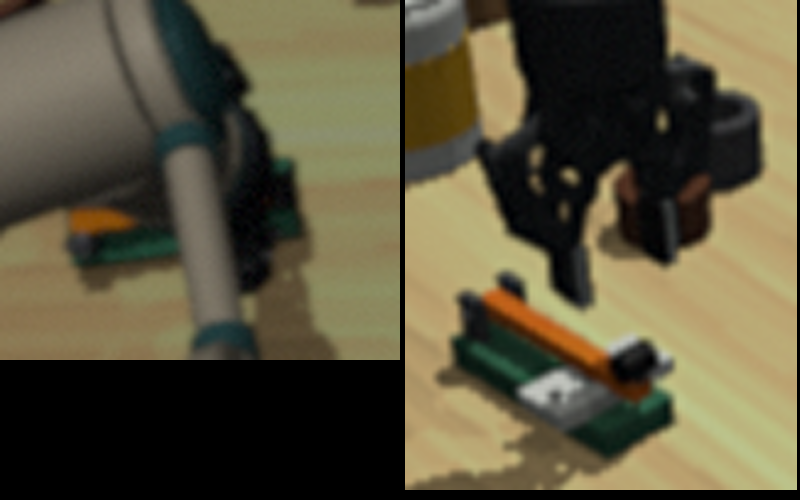

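The side view shows the tips (crop 578,300 and 668,258) astride the knob line, with the knob at crop (635,357), matching its predicted pixel. I'll descend and pinch.

drive_tool([
  [-0.1, 0.05, 0.5, 0.1],
  [-0.1, 0.05, 1, 0.1],
  [-0.1, 0.05, 1.5, 0.1],
  [-0.1, 0.05, 2, 0.1],
  [-0.1, 0.05, 2.4, 0.1],
  [-0.1, 0.05, 2.5, 0.1],
  [-0.1, 0.05, 2.5, 0.1],
  [-0.1, 0.05, 2.5, 0.1],
])

```text
clock: 2.2
position: [0.4802, 0.2375, 0.059]
ee_rot: [0.0, 0.668, 0.744, 0.001]
contact_force: [-0.1, 0.6, 0.4]
width: 0.0495
gripper_force: 0.0
```

drive_tool([
  [0, 0, 0, 0],
  [0, 0, 0, 0],
  [0, 0, 0, 0],
  [0, 0, 0, 0],
  [0, 0, 0, 0],
  [0, 0, 0, 0],
  [0, 0, 0, 0],
  [0, 0, 0, 0],
], grip=10, newtons=20)

```text
clock: 2.87
position: [0.4795, 0.2373, 0.0591]
ee_rot: [-0.0, 0.668, 0.744, 0.0]
contact_force: [-2.5, -0.4, 6.9]
width: 0.0216
gripper_force: 24.2
```

Run:
```python
from h import *
R=go((.479,.2365,.057),6.2)
s=get_state();print(s["gripper_force"])
# swing path: hinge direction along -plate x
for th in np.arange(.2,1.75,.1):
    dx=-.125*np.cos(th)+.016*np.sin(th)+.125;dz=.125*np.sin(th)+.016*np.cos(th)-.016
    px=np.array([-.107,.994,0]);print(round(th,1),(R.T@(px*dx+[0,0,dz])/.025).round(2))
```

```text
t 2.87 pos [0.4795 0.2373 0.0591] y-angle 6.2 j6 0.22 F [-2.5 -0.4  6.9] w 0.0216 -> units [-0.03 -0.02  0.08] turn -0.0
24.24523115158081
0.2 [ 0.23  0.   -0.98]
0.3 [ 0.41  0.   -1.45]
0.4 [ 0.64  0.   -1.9 ]
0.5 [ 0.92  0.   -2.32]
0.6 [ 1.24  0.   -2.71]
0.7 [ 1.59  0.   -3.07]
0.8 [ 1.98  0.   -3.39]
0.9 [ 2.39  0.   -3.67]
1.0 [ 2.84  0.   -3.91]
1.1 [ 3.3   0.   -4.11]
1.2 [ 3.79  0.   -4.25]
1.3 [ 4.28  0.   -4.35]
1.4 [ 4.78  0.   -4.39]
1.5 [ 5.29  0.   -4.39]
1.6 [ 5.79  0.   -4.34]
1.7 [ 6.28  0.   -4.23]
```

drive_tool([
  [0.06, 0, -0.5, 0],
  [0.23, 0, -1, 0],
  [0.41, 0, -1.45, 0],
  [0.64, 0, -1.9, 0],
  [0.92, 0, -2.32, 0],
  [1.24, 0, -2.7, 0],
  [1.59, 0, -3.07, 0],
  [1.98, 0, -3.39, 0],
])

```text
clock: 3.53
position: [0.4738, 0.2863, 0.1435]
ee_rot: [0.0, 0.668, 0.744, -0.001]
contact_force: [-1.1, -1.3, -2.8]
width: 0.0213
gripper_force: 22.1
```

drive_tool([
  [0.41, 0, -0.28, 0],
  [0.86, 0, -0.52, 0],
  [1.32, 0, -0.72, 0],
  [1.81, 0, -0.86, 0],
  [2.3, 0, -0.96, 0],
  [2.8, 0, -1, 0],
  [3.31, 0, -1, 0],
  [3.8, 0, -0.95, 0],
])

```text
clock: 4.2
position: [0.4628, 0.3824, 0.1672]
ee_rot: [-0.001, 0.668, 0.744, -0.001]
contact_force: [-4.1, -1.5, 0.1]
width: 0.0217
gripper_force: 21.7
```

drive_tool([
  [0, 0, 0, 0],
  [0, 0, 0, 0],
  [0, 0, 0, 0],
  [0, 0, 0, 0],
  [0, 0, 0, 0],
  [0, 0, 0, 0],
  [0, 0, 0, 0],
  [0, 0, 0, 0],
], grip=55)

```text
clock: 4.87
position: [0.4644, 0.3806, 0.1669]
ee_rot: [0.0, 0.668, 0.744, 0.0]
contact_force: [-0.4, -0.1, 0.3]
width: 0.0547
gripper_force: 0.0
```

drive_tool([
  [0, 0, -0.4, 0],
  [0, 0, -1, 0],
  [0, 0, -1.8, 0],
  [-0.8, 0, -2.6, 0],
  [-2, 0, -3.2, 0],
  [-3.2, 0, -3.2, 0],
  [-4.3, 0, -3.2, 0],
  [-5.5, 0, -3.2, 0],
])

```text
clock: 5.53
position: [0.4792, 0.2432, 0.2483]
ee_rot: [0.0, 0.668, 0.744, 0.001]
contact_force: [0.3, -0.2, 0.3]
width: 0.055
gripper_force: 0.0
```

Run:
```python
from h import *
go((.4755,.271,.12),96.2)
s,_=eyes.get_image("side")
c=cv2.resize(s[60:225,190:320],None,fx=3.5,fy=3.5,interpolation=cv2.INTER_CUBIC)
cv2.imwrite("pics/k2.png",c[:,:,::-1])
```

```text
t 5.53 pos [0.4792 0.2432 0.2483] y-angle 6.2 j6 0.23 F [ 0.3 -0.2  0.3] w 0.055 -> units [ 1.12 -0.04  5.13] turn -15.0
```

View pics/k2.png

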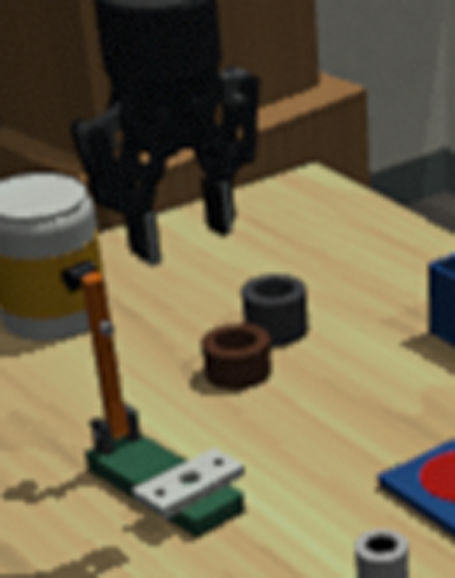

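The bar stands open at (110,350) in the crop, and the plate lies freely on the fixture at (190,480). Next I turn over the plate.

drive_tool([
  [0.2, 0, 0, -1],
  [0.4, 0, 0, -2],
  [0.6, 0, 0, -3],
  [0.8, 0, 0, -4],
  [1, 0, 0, -5],
  [1.1, 0, 0, -6],
  [1.1, 0, 0.3, -7],
  [1.1, 0, 0.6, -8],
])

```text
clock: 6.25
position: [0.4765, 0.272, 0.2329]
ee_rot: [0.001, 0.305, 0.952, 0.001]
contact_force: [-0.5, -0.5, -0.6]
width: 0.0552
gripper_force: 0.0
```

drive_tool([
  [0, 0, 0.5, -1],
  [0, 0, 1, -2],
  [0, 0, 1.5, -3],
  [0, 0, 2, -4],
  [0, 0, 2.5, -5],
  [0, 0, 3, -6],
  [0, 0, 3.5, -7],
  [0, 0, 4, -7],
])

```text
clock: 6.92
position: [0.4764, 0.2717, 0.132]
ee_rot: [0.001, -0.056, 0.998, 0.0]
contact_force: [-0.7, -0.5, -0.5]
width: 0.0551
gripper_force: 0.0
```

Run:
```python
from h import *
go((.4755,.271,.046),96.2)
n="side";s,d=eyes.get_image(n);hsv=cv2.cvtColor(s,cv2.COLOR_RGB2HSV);P=cloud(n,d)
m=box((hsv[...,1]<60)&(hsv[...,2]>100)&(P[...,2]>.024)&(P[...,2]<.038),205,165,275,225);vv,uu=np.nonzero(m)
print(m.sum(),cv2.minAreaRect(np.array([ray(n,q,.03)[:2] for q in zip(uu,vv)],np.float32)*1000))
c=cv2.resize(s[110:225,190:290],None,fx=4,fy=4,interpolation=cv2.INTER_CUBIC)
cv2.imwrite("pics/k3.png",c[:,:,::-1])
```

```text
t 6.92 pos [0.4764 0.2717 0.132 ] y-angle 96.4 j6 -1.29 F [-0.7 -0.5 -0.5] w 0.0551 -> units [ 0.04 -0.03  3.44] turn 0.03
232 ((475.5687255859375, 268.8826599121094), (82.8022232055664, 40.92792510986328), 5.306534767150879)
```

View pics/k3.png

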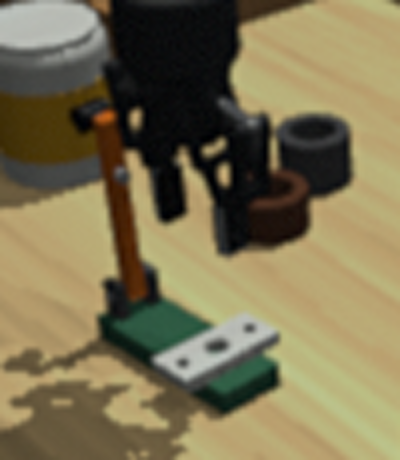

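The fingers hang astride the plate's width, tips at (172,215) and (230,250), with the plate centre at (215,345) in the crop. Descending to grip.

drive_tool([
  [0, 0, 0.5, 0],
  [0, 0, 1.1, 0],
  [0, 0, 1.7, 0],
  [0, 0, 2.3, 0],
  [0, 0, 2.9, 0],
  [0, 0, 3.2, 0],
  [0, 0, 3.4, 0],
  [0, 0, 3.4, 0],
])

```text
clock: 7.63
position: [0.4759, 0.2714, 0.0465]
ee_rot: [-0.0, -0.054, 0.999, -0.0]
contact_force: [-0.6, 0.6, 0.2]
width: 0.0548
gripper_force: 0.0
```

drive_tool([
  [0, 0, 0, 0],
  [0, 0, 0, 0],
  [0, 0, 0, 0],
  [0, 0, 0, 0],
  [0, 0, 0, 0],
  [0, 0, 0, 0],
  [0, 0, 0, 0],
  [0, 0, 0, 0],
], grip=25, newtons=40)

```text
clock: 8.3
position: [0.4767, 0.2718, 0.048]
ee_rot: [0.001, -0.054, 0.999, 0.0]
contact_force: [-0.8, -0.9, 5.9]
width: 0.034
gripper_force: 40.2
```

drive_tool([
  [0, 0, -0.3, 0],
  [0, 0, -0.6, 0],
  [0, 0, -1, 0],
  [0, 0, -1.5, 0],
  [0, 0, -2, 0],
  [0, 0, -2.5, 0],
  [0, 0, -3, 0],
  [0, 0, -3, 0],
])

```text
clock: 8.97
position: [0.4776, 0.2722, 0.1249]
ee_rot: [0.003, -0.054, 0.999, 0.001]
contact_force: [0.7, 0.6, -1.2]
width: 0.0338
gripper_force: 40.0
```

Run:
```python
from h import *
go((.655,.153,.124),90)
s,d=eyes.get_image("side")
c=cv2.resize(s[110:225,190:290],None,fx=4,fy=4,interpolation=cv2.INTER_CUBIC)
cv2.imwrite("pics/k4.png",c[:,:,::-1])
```

```text
t 8.97 pos [0.4776 0.2722 0.1249] y-angle 96.2 j6 -1.29 F [ 0.7  0.6 -1.2] w 0.0338 -> units [-6.54 -5.5   0.06] turn 1.03
```

View pics/k4.png

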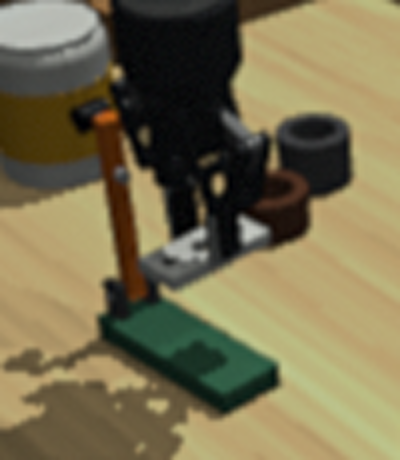

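The plate is held level and centred, hole at crop (205,245) between the fingers. Carrying it to the red mark.

drive_tool([
  [-0.6, -0.5, 0, 0.2],
  [-1.5, -1.2, 0, 0.4],
  [-2.5, -2.1, 0, 0.6],
  [-3.5, -3, 0, 0.8],
  [-4.5, -3.8, 0, 0.9],
  [-5.5, -4.6, 0, 0.9],
  [-6.1, -5.2, 0, 0.9],
  [-6.5, -5.5, 0, 0.9],
])

```text
clock: 9.68
position: [0.6541, 0.15, 0.1206]
ee_rot: [-0.0, -0.006, 1.0, -0.0]
contact_force: [0.3, 0.1, -1.0]
width: 0.0339
gripper_force: 40.1
```

Run:
```python
from h import *
go((.6535,.153,.06),90.6)
```

```text
t 9.68 pos [0.6541 0.15   0.1206] y-angle 90.7 j6 -1.46 F [ 0.3  0.1 -1. ] w 0.0339 -> units [0.02 0.12 2.42] turn 0.01
```

drive_tool([
  [0, 0.1, 0.4, 0],
  [0, 0.1, 0.9, 0],
  [0, 0.1, 1.4, 0],
  [0, 0.1, 1.9, 0],
  [0, 0.1, 2.2, 0],
  [0, 0.1, 2.4, 0],
  [0, 0.1, 2.4, 0],
  [0, 0.1, 2.4, 0],
])

```text
clock: 10.35
position: [0.6518, 0.1553, 0.0617]
ee_rot: [-0.0, -0.007, 1.0, 0.0]
contact_force: [-0.2, -0.2, -0.9]
width: 0.034
gripper_force: 40.1
```

```bash
cat >> h.py <<'E'
def marks(n):
    """seen mark centres from first pictures"""
    return dict(zip("rLRw",{"top":[(246.6,177.6),(285,176.1),(323.4,174.8),(361.9,173.1)],"side":[(322.3,195.6),(346,210.8),(372.3,227.6),(401.1,246.1)]}[n]))
E
python3 - <<'E'
from h import *
go((.6535,.153,.0425),90.6)
for n in("top","side"):
    p,d=eyes.get_image(n);hsv=cv2.cvtColor(p,cv2.COLOR_RGB2HSV)
    u,v=map(int,marks(n)["r"]);P=cloud(n,d)
    m=box((hsv[...,1]<60)&(hsv[...,2]>90)&(P[...,2]>.03)&(P[...,2]<.055),u-45,v-45,u+45,v+45);vv,uu=np.nonzero(m)
    if m.sum()<10:continue
    z=np.median(P[m][:,2]);print(n,m.sum(),z.round(4),cv2.minAreaRect(np.array([ray(n,q,z)[:2] for q in zip(uu,vv)],np.float32)*1000))
c=np.zeros((400,800,3),np.uint8)
for i,n in enumerate(("top","side")):
    p,_=eyes.get_image(n);u,v=map(int,marks(n)["r"]);c[:,400*i:400*i+400]=cv2.resize(p[v-60:v+40,u-50:u+50],(400,400),interpolation=cv2.INTER_CUBIC)
cv2.imwrite("pics/k5.png",c[:,:,::-1])
E
```

```text
t 10.35 pos [0.6518 0.1553 0.0617] y-angle 90.8 j6 -1.46 F [-0.2 -0.2 -0.9] w 0.034 -> units [-0.07 -0.09  0.77] turn 0.04
side 120 0.0449 ((576.317626953125, 107.7168197631836), (246.42001342773438, 67.62376403808594), 30.142728805541992)
```

View pics/k5.png

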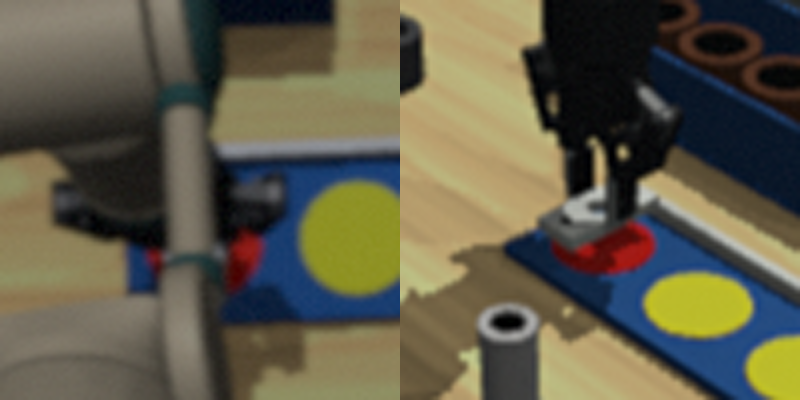

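The side view shows the plate at (600,215) above the red disc (603,245), level and astride. Lowering it.

drive_tool([
  [-0.04, -0.06, 0.2, 0],
  [-0.04, -0.06, 0.4, 0],
  [-0.04, -0.06, 0.6, 0],
  [-0.04, -0.06, 0.7, 0],
  [-0.04, -0.06, 0.76, 0],
  [-0.04, -0.06, 0.76, 0],
  [-0.04, -0.06, 0.76, 0],
  [-0.04, -0.06, 0.76, 0],
])

```text
clock: 11.22
position: [0.6535, 0.1533, 0.0429]
ee_rot: [0.0, -0.007, 1.0, 0.0]
contact_force: [0.2, -0.0, -0.8]
width: 0.0342
gripper_force: 40.1
```

drive_tool([
  [0, 0, 0, 0],
  [0, 0, 0, 0],
  [0, 0, 0, 0],
  [0, 0, 0, 0],
  [0, 0, 0, 0],
  [0, 0, 0, 0],
  [0, 0, 0, 0],
  [0, 0, 0, 0],
], grip=55)

```text
clock: 11.88
position: [0.6534, 0.1532, 0.0428]
ee_rot: [0.0, -0.007, 1.0, 0.0]
contact_force: [0.7, 0.1, -0.6]
width: 0.0551
gripper_force: 0.0
```

drive_tool([
  [0, 0, -0.3, 0],
  [0, 0, -0.8, 0],
  [0, 0, -1.5, 0],
  [0, 0, -2.2, 0],
  [0, 0, -3, 0],
  [0, 0, -4, 0],
  [0, 0, -5, 0],
  [0, 0, -6, 0],
])

```text
clock: 12.55
position: [0.6534, 0.1533, 0.1955]
ee_rot: [0.001, -0.007, 1.0, 0.0]
contact_force: [0.6, 0.0, -0.2]
width: 0.0547
gripper_force: 0.0
```

Run:
```python
from h import *
go((.484,.042,.2),90)
n="side";p,d=eyes.get_image(n);hsv=cv2.cvtColor(p,cv2.COLOR_RGB2HSV);u,v=map(int,marks(n)["r"]);P=cloud(n,d)
m=box((hsv[...,1]<60)&(hsv[...,2]>90)&(P[...,2]>.02)&(P[...,2]<.032),u-22,v-20,u+22,v+20).astype(np.uint8);c=max(cv2.findContours(m,0,1)[0],key=cv2.contourArea)
print(m.sum(),np.median(P[...,2][m>0]),cv2.minAreaRect(np.array([ray(n,q,.024)[:2] for q in c[:,0]],np.float32)*1000),"mark",ray(n,marks(n)["r"],.014))
cv2.imwrite("pics/k6.png",cv2.resize(p[v-40:v+40,u-50:u+50],(700,560),interpolation=cv2.INTER_CUBIC)[:,:,::-1])
```

```text
t 12.55 pos [0.6534 0.1533 0.1955] y-angle 90.8 j6 -1.46 F [ 0.6  0.  -0.2] w 0.0547 -> units [ 6.83 -4.36 -0.19] turn 0.13
294 0.02481057633509171 ((651.7037353515625, 151.40780639648438), (83.04707336425781, 40.505767822265625), 1.9400635957717896) mark [0.65419094 0.15237633 0.014     ]
```

View pics/k6.png

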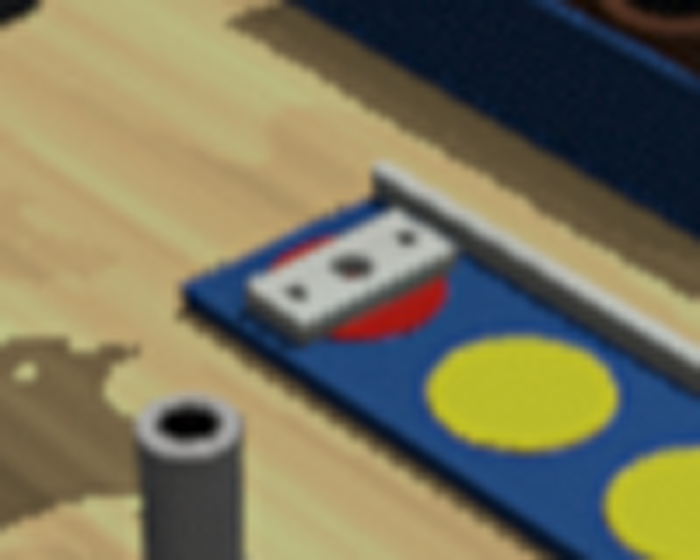

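The plate lies flat on the red disc, hole at (350,265), short of the fence. Next is the steel hub at (.484,.042).

drive_tool([
  [0.8, -0.5, 0, 0],
  [2, -1.3, 0, 0],
  [3.3, -2.1, 0, 0],
  [4.6, -2.9, 0.4, 0],
  [5.7, -3.6, 1, 0],
  [6.4, -4.1, 1.6, 0],
  [6.8, -4.35, 2.1, 0],
  [6.8, -4.35, 2.3, 0],
], grip=65)

```text
clock: 13.27
position: [0.4813, 0.0413, 0.1349]
ee_rot: [-0.002, -0.006, 1.0, -0.0]
contact_force: [0.2, -0.3, -0.6]
width: 0.0649
gripper_force: 0.0
```

Run:
```python
from h import *
go((.484,.042,.065),90)
p,d=eyes.get_image("side");u,v=300,215
print(proj("side",get_state()["position"]-[0,0,.022]), proj("side",(.484,.042,.088)))
cv2.imwrite("pics/k7.png",cv2.resize(p[v-70:v+50,u-60:u+60],(600,600),interpolation=cv2.INTER_CUBIC)[:,:,::-1])
```

```text
t 13.27 pos [0.4813 0.0413 0.1349] y-angle 90.7 j6 -1.64 F [ 0.2 -0.3 -0.6] w 0.0649 -> units [-0.12  0.03  2.8 ] turn 0.11
[297.26997487 207.22879759] [297.82993651 215.82461768]
```

View pics/k7.png

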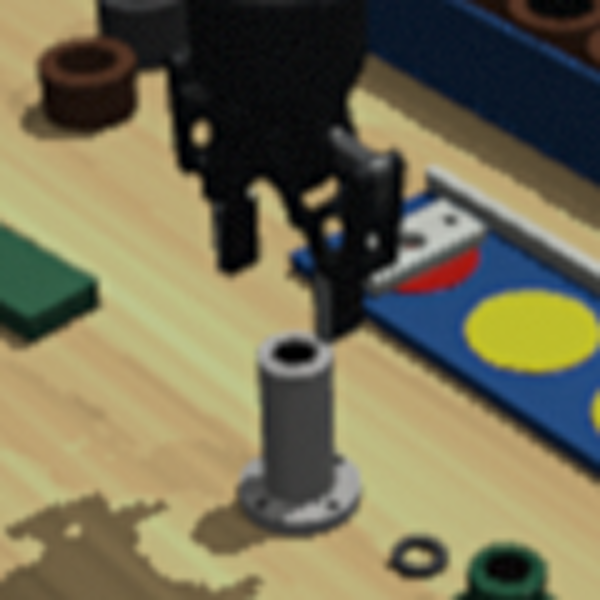

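The side view shows the tips at (235,268) and (338,335) above the steel hub's bore (295,354), so they are well astride. Descending.

drive_tool([
  [-0.1, 0, 0.4, 0],
  [-0.1, 0, 0.9, 0],
  [-0.1, 0, 1.4, 0],
  [-0.1, 0, 1.9, 0],
  [-0.1, 0, 2.4, 0],
  [-0.1, 0, 2.7, 0],
  [-0.1, 0, 2.8, 0],
  [-0.1, 0, 2.8, 0],
])

```text
clock: 13.98
position: [0.4882, 0.0426, 0.0649]
ee_rot: [-0.0, -0.007, 1.0, 0.0]
contact_force: [0.1, 0.2, 0.2]
width: 0.0654
gripper_force: 0.0
```

drive_tool([
  [0, 0, 0, 0],
  [0, 0, 0, 0],
  [0, 0, 0, 0],
  [0, 0, 0, 0],
  [0, 0, 0, 0],
  [0, 0, 0, 0],
  [0, 0, 0, 0],
  [0, 0, 0, 0],
], grip=30, newtons=40)

```text
clock: 14.65
position: [0.4881, 0.0424, 0.0661]
ee_rot: [0.001, -0.007, 1.0, 0.0]
contact_force: [0.7, 1.3, 5.4]
width: 0.0352
gripper_force: 39.9
```

drive_tool([
  [0, 0, -0.2, 0],
  [0, 0, -0.5, 0],
  [0, 0, -0.9, 0],
  [0, 0, -1.3, 0],
  [0, 0, -1.8, 0],
  [0, 0, -2.3, 0],
  [0, 0, -2.8, 0],
  [0, 0, -3, 0],
])

```text
clock: 15.32
position: [0.4876, 0.042, 0.1417]
ee_rot: [0.001, -0.007, 1.0, -0.0]
contact_force: [1.6, 0.1, -2.4]
width: 0.0352
gripper_force: 40.3
```

Run:
```python
from h import *
go((.6557,-.132,.15),90.6)
```

```text
t 15.32 pos [0.4876 0.042  0.1417] y-angle 90.8 j6 -1.64 F [ 1.6  0.1 -2.4] w 0.0352 -> units [-6.63 -7.05 -0.32] turn 0.03
```

drive_tool([
  [-0.5, -0.5, -0.1, 0],
  [-1.4, -1.5, -0.3, 0],
  [-2.5, -2.6, -0.3, 0],
  [-3.6, -3.8, -0.3, 0],
  [-4.7, -4.9, -0.3, 0],
  [-5.7, -6, -0.3, 0],
  [-6.4, -6.7, -0.3, 0],
  [-6.75, -7.05, -0.3, 0],
])

```text
clock: 15.98
position: [0.6606, -0.1352, 0.1466]
ee_rot: [0.0, -0.006, 1.0, -0.001]
contact_force: [-0.5, 0.3, -2.4]
width: 0.0355
gripper_force: 40.5
```

drive_tool([
  [0, 0, 0.4, 0],
  [0, 0, 0.9, 0],
  [0, 0, 1.4, 0],
  [0, 0, 1.9, 0],
  [0, 0, 2.1, 0],
  [0, 0, 2.2, 0],
  [0, 0, 2.2, 0],
  [0, 0, 2.2, 0],
])

```text
clock: 16.65
position: [0.6584, -0.1314, 0.0931]
ee_rot: [0.0, -0.007, 1.0, 0.0]
contact_force: [0.1, 0.8, -2.0]
width: 0.0352
gripper_force: 40.6
```

```bash
cat >> h.py <<'E'
def base(n,H,mk,C,w=30):
    """flange of a held/placed hub, by depth within w px of pixel C: centre from flange-height points"""
    p,d=eyes.get_image(n);P=cloud(n,d)[...,:];return p,P
E
python3 - <<'E'
from h import *
go((.659,-.132,.083),90.6)
n="side";p,d=eyes.get_image(n);u,v=map(int,marks(n)["w"]);P=cloud(n,d)
cv2.imwrite("pics/k8.png",cv2.resize(p[v-75:v+45,u-60:u+60],(600,600),interpolation=cv2.INTER_CUBIC)[:,:,::-1])
E
```

```text
t 16.65 pos [ 0.6584 -0.1314  0.0931] y-angle 90.8 j6 -1.89 F [ 0.1  0.8 -2. ] w 0.0352 -> units [-0.02 -0.03  0.4 ] turn 0.03
```

View pics/k8.png

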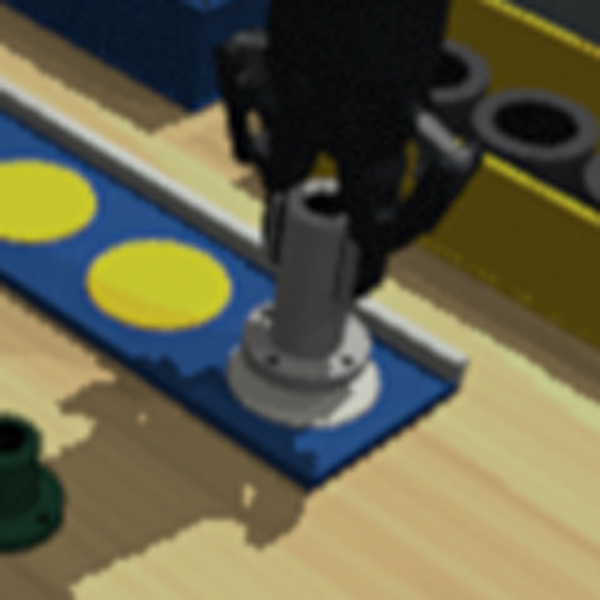

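The hub hangs level over the white disc: flange at (308,355), disc centre about (305,378). Lowering the last 13 mm.

drive_tool([
  [0, 0, 0.1, 0],
  [0, 0, 0.2, 0],
  [0, 0, 0.3, 0],
  [0, 0, 0.4, 0],
  [0, 0, 0.45, 0],
  [0, 0, 0.5, 0],
  [0, 0, 0.5, 0],
  [0, 0, 0.5, 0],
])

```text
clock: 17.37
position: [0.6585, -0.1318, 0.0803]
ee_rot: [0.0, -0.007, 1.0, 0.0]
contact_force: [-0.7, 0.0, -4.1]
width: 0.0352
gripper_force: 40.5
```

drive_tool([
  [0, 0, 0, 0],
  [0, 0, 0, 0],
  [0, 0, 0, 0],
  [0, 0, 0, 0],
  [0, 0, 0, 0],
  [0, 0, 0, 0],
  [0, 0, 0, 0],
  [0, 0, 0, 0],
], grip=60)

```text
clock: 18.03
position: [0.6585, -0.1317, 0.0803]
ee_rot: [0.0, -0.007, 1.0, 0.0]
contact_force: [0.8, -0.8, 0.7]
width: 0.0598
gripper_force: 0.0
```

drive_tool([
  [0, 0, -0.2, 0],
  [0, 0, -0.6, 0],
  [0, 0, -1.2, 0],
  [0, 0, -1.9, 0],
  [0, 0, -2.7, 0],
  [0, 0, -3.6, 0],
  [0, 0, -4.5, 0],
  [0, 0, -5, 0],
])

```text
clock: 18.7
position: [0.6596, -0.132, 0.2096]
ee_rot: [0.003, -0.007, 1.0, -0.001]
contact_force: [0.1, -0.1, 0.5]
width: 0.0603
gripper_force: 0.0
```

Run:
```python
from h import *
go((.491,-.0965,.1),90.6)
n="side";p,d=eyes.get_image(n);u,v=map(int,marks(n)["w"]);P=cloud(n,d);np.savez("s9.npz",p=p,d=d)
m=box((abs(P[...,2]-.102)<.005)&(d>0),u-20,v-60,u+20,v+10);vv,uu=np.nonzero(m);c,r=cv2.minEnclosingCircle(np.stack([uu,vv],1).astype(np.float32))
print(m.sum(),c,r,ray(n,c,.102))
cv2.imwrite("pics/k9.png",cv2.resize(p[v-55:v+35,u-50:u+40],(540,540),interpolation=cv2.INTER_CUBIC)[:,:,::-1])
```

```text
t 18.7 pos [ 0.6596 -0.132   0.2096] y-angle 90.8 j6 -1.89 F [ 0.1 -0.1  0.5] w 0.0603 -> units [6.75 1.52 4.35] turn 0.03
140 (405.0, 217.0) 8.000100135803223 [ 0.65413145 -0.13408618  0.102     ]
```

View pics/k9.png

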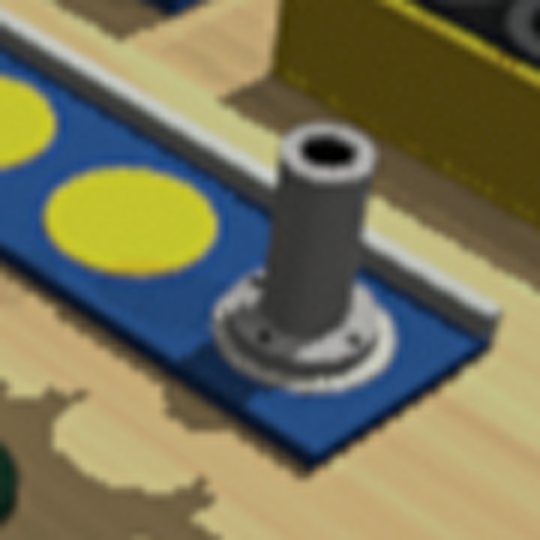

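The steel hub stands upright on the white disc, with a white rim showing around the flange at (305,345). Next is the green hub.

drive_tool([
  [0.9, 0.2, 0, 0],
  [2.1, 0.5, 0.3, 0],
  [3.4, 0.8, 0.9, 0],
  [4.7, 1.1, 1.7, 0],
  [5.7, 1.3, 2.5, 0],
  [6.4, 1.5, 3.3, 0],
  [6.75, 1.55, 4, 0],
  [6.75, 1.55, 4.3, 0],
])

```text
clock: 19.42
position: [0.485, -0.0939, 0.096]
ee_rot: [-0.003, -0.007, 1.0, 0.001]
contact_force: [-0.8, 0.0, 0.5]
width: 0.0598
gripper_force: 0.0
```

drive_tool([
  [0, 0, 0.1, 0],
  [0, 0, 0.4, 0],
  [0, 0, 0.8, 0],
  [0, 0, 1.2, 0],
  [0, 0, 1.6, 0],
  [0, 0, 1.6, 0],
  [0, 0, 1.6, 0],
  [0, 0, 1.6, 0],
])

```text
clock: 20.08
position: [0.4906, -0.0957, 0.0584]
ee_rot: [0.001, -0.007, 1.0, -0.0]
contact_force: [-0.8, -0.9, 0.5]
width: 0.0598
gripper_force: 0.0
```

Run:
```python
from h import *
go((.492,-.0965,.040),90.6)
```

```text
t 20.08 pos [ 0.4906 -0.0957  0.0584] y-angle 90.8 j6 -1.92 F [-0.8 -0.9  0.5] w 0.0598 -> units [-0.05 -0.03  0.74] turn 0.03
```

drive_tool([
  [-0.05, 0, 0.1, 0],
  [-0.05, 0, 0.3, 0],
  [-0.05, 0, 0.5, 0],
  [-0.05, 0, 0.65, 0],
  [-0.05, 0, 0.72, 0],
  [-0.05, 0, 0.72, 0],
  [-0.05, 0, 0.72, 0],
  [-0.05, 0, 0.72, 0],
])

```text
clock: 20.75
position: [0.4905, -0.0953, 0.0398]
ee_rot: [0.0, -0.007, 1.0, 0.0]
contact_force: [0.5, -0.2, 0.3]
width: 0.0602
gripper_force: 0.0
```

drive_tool([
  [0, 0, 0, 0],
  [0, 0, 0, 0],
  [0, 0, 0, 0],
  [0, 0, 0, 0],
  [0, 0, 0, 0],
  [0, 0, 0, 0],
  [0, 0, 0, 0],
  [0, 0, 0, 0],
], grip=30, newtons=40)

```text
clock: 21.42
position: [0.4907, -0.0955, 0.0402]
ee_rot: [0.0, -0.007, 1.0, -0.0]
contact_force: [-0.7, -0.1, 5.5]
width: 0.0347
gripper_force: 39.9
```

drive_tool([
  [0, 0, -0.2, 0],
  [0, 0, -0.5, 0],
  [0, 0, -0.9, 0],
  [0, 0, -1.3, 0],
  [0, 0, -1.8, 0],
  [0, 0, -2.3, 0],
  [0, 0, -2.8, 0],
  [0, 0, -2.8, 0],
])

```text
clock: 22.08
position: [0.4917, -0.0955, 0.1119]
ee_rot: [0.002, -0.007, 1.0, -0.001]
contact_force: [1.5, -0.9, -2.8]
width: 0.0348
gripper_force: 40.2
```

Run:
```python
from h import *
go((.6545,.0582,.11),90.6)
```

```text
t 22.08 pos [ 0.4917 -0.0955  0.1119] y-angle 90.8 j6 -1.92 F [ 1.5 -0.9 -2.8] w 0.0348 -> units [-6.59  6.06  0.1 ] turn 0.03
```

drive_tool([
  [-0.5, 0.5, 0, 0],
  [-1.4, 1.3, 0, 0],
  [-2.5, 2.3, 0, 0],
  [-3.6, 3.3, 0, 0],
  [-4.7, 4.3, 0, 0],
  [-5.7, 5.2, 0, 0],
  [-6.3, 5.8, 0, 0],
  [-6.6, 6.06, 0, 0],
])

```text
clock: 22.75
position: [0.6551, 0.0613, 0.1085]
ee_rot: [0.0, -0.008, 1.0, 0.001]
contact_force: [0.4, -0.0, -1.7]
width: 0.0348
gripper_force: 40.5
```

drive_tool([
  [0, 0, 0.3, 0],
  [0, 0, 0.7, 0],
  [0, 0, 1.1, 0],
  [0, 0, 1.4, 0],
  [0, 0, 1.6, 0],
  [0, 0, 1.7, 0],
  [0, 0, 1.7, 0],
  [0, 0, 1.7, 0],
])

```text
clock: 23.42
position: [0.6534, 0.0581, 0.0674]
ee_rot: [0.0, -0.007, 1.0, 0.0]
contact_force: [0.4, 0.5, -3.3]
width: 0.0347
gripper_force: 40.5
```

Run:
```python
from h import *
go((.6535,.0582,.0545),90.6)
n="side";p,d=eyes.get_image(n);u,v=map(int,marks(n)["L"])
cv2.imwrite("pics/k10.png",cv2.resize(p[v-55:v+35,u-45:u+45],(540,540),interpolation=cv2.INTER_CUBIC)[:,:,::-1])
```

```text
t 23.42 pos [0.6534 0.0581 0.0674] y-angle 90.7 j6 -1.6 F [ 0.4  0.5 -3.3] w 0.0347 -> units [-0.    0.    0.52] turn 0.02
```

View pics/k10.png

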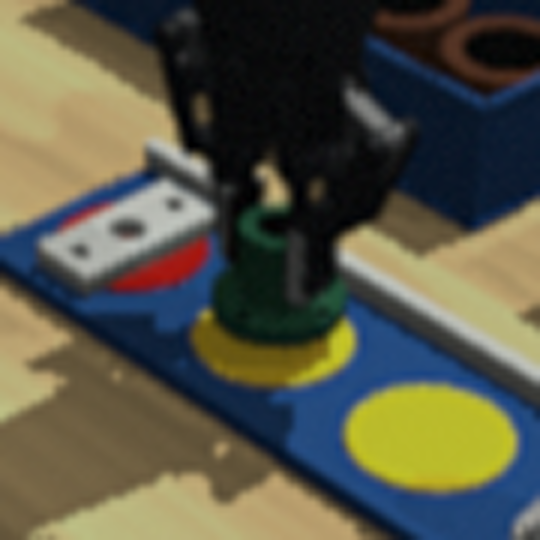

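The green hub hangs level over the left yellow mark: flange (280,300), disc centre (275,340). Lowering the last 13 mm.

drive_tool([
  [0, 0, 0.1, 0],
  [0, 0, 0.2, 0],
  [0, 0, 0.3, 0],
  [0, 0, 0.4, 0],
  [0, 0, 0.45, 0],
  [0, 0, 0.53, 0],
  [0, 0, 0.53, 0],
  [0, 0, 0.53, 0],
])

```text
clock: 24.13
position: [0.6534, 0.0586, 0.0543]
ee_rot: [0.0, -0.007, 1.0, 0.0]
contact_force: [-1.2, 0.2, -0.0]
width: 0.0347
gripper_force: 40.4
```

drive_tool([
  [0, 0, 0, 0],
  [0, 0, 0, 0],
  [0, 0, 0, 0],
  [0, 0, 0, 0],
  [0, 0, 0, 0],
  [0, 0, 0, 0],
  [0, 0, 0, 0],
  [0, 0, 0, 0],
], grip=60)

```text
clock: 24.8
position: [0.6534, 0.0585, 0.0541]
ee_rot: [0.0, -0.007, 1.0, 0.0]
contact_force: [-0.1, -0.1, 0.4]
width: 0.06
gripper_force: 0.0
```

drive_tool([
  [0, 0, -0.2, 0],
  [0, 0, -0.6, 0],
  [0, 0, -1.2, 0],
  [0, 0, -1.9, 0],
  [0, 0, -2.7, 0],
  [0, 0, -3.6, 0],
  [0, 0, -4.5, 0],
  [0, 0, -5.4, 0],
])

```text
clock: 25.47
position: [0.6534, 0.0585, 0.1913]
ee_rot: [0.001, -0.007, 1.0, 0.0]
contact_force: [0.1, -0.2, -0.0]
width: 0.0602
gripper_force: 0.0
```

Run:
```python
from h import *
go((.444,-.325,.18),90.6)
```

```text
t 25.47 pos [0.6534 0.0585 0.1913] y-angle 90.8 j6 -1.6 F [ 0.1 -0.2 -0. ] w 0.0602 -> units [  8.58 -15.22   0.44] turn 0.03
```

drive_tool([
  [0.6, -0.8, 0, 0],
  [1.4, -2, 0, 0],
  [2.2, -3.3, 0, 0],
  [3, -4.6, 0, 0],
  [3.7, -5.9, 0, 0],
  [4.4, -7.2, 0, 0],
  [5.1, -8.5, 0, 0],
  [5.7, -9.6, 0, 0],
])

```text
clock: 26.13
position: [0.513, -0.1854, 0.1903]
ee_rot: [0.001, -0.007, 1.0, -0.001]
contact_force: [-0.1, -0.3, 0.9]
width: 0.06
gripper_force: 0.0
```

drive_tool([
  [0.7, -1.2, 0, 0],
  [1.4, -2.4, 0, 0],
  [2, -3.6, 0, 0],
  [2.6, -4.8, 0, 0],
  [2.85, -5.5, 0, 0],
  [2.85, -5.6, 0.5, 0],
  [2.85, -5.6, 1, 0],
  [2.85, -5.6, 1.4, 0],
])

```text
clock: 26.8
position: [0.4446, -0.3251, 0.1544]
ee_rot: [0.0, -0.006, 1.0, -0.0]
contact_force: [0.2, 0.5, -0.4]
width: 0.0596
gripper_force: 0.0
```

Run:
```python
from h import *
go((.444,-.325,.056),90.6)
n="side";p,d=eyes.get_image(n)
print(proj(n,get_state()["position"]-[0,0,.022]),proj(n,(.444,-.325,.066)))
P=cloud(n,d);m=box((abs(P[...,2]-.066)<.004)&(d>0),385,305,425,340);vv,uu=np.nonzero(m);c,r=cv2.minEnclosingCircle(np.stack([uu,vv],1).astype(np.float32));print(m.sum(),c,r,ray(n,c,.066))
```

```text
t 26.8 pos [ 0.4446 -0.3251  0.1544] y-angle 90.7 j6 -2.34 F [ 0.2  0.5 -0.4] w 0.0596 -> units [0.03 0.01 3.94] turn 0.02
[409.26818783 300.2690342 ] [405.48216486 324.72703754]
261 (406.8500061035156, 325.3374938964844) 9.855876922607422 [ 0.44481506 -0.32756391  0.066     ]
```

drive_tool([
  [0, 0, 0.6, 0],
  [0, 0, 1.3, 0],
  [0, 0, 2, 0],
  [0, 0, 2.7, 0],
  [0, 0, 3.3, 0],
  [0, 0, 3.7, 0],
  [0, 0, 3.9, 0],
  [0, 0, 3.9, 0],
])

```text
clock: 27.52
position: [0.4446, -0.3238, 0.056]
ee_rot: [-0.001, -0.007, 1.0, 0.001]
contact_force: [-0.4, -0.5, 0.4]
width: 0.0598
gripper_force: 0.0
```

drive_tool([
  [0, 0, 0, 0],
  [0, 0, 0, 0],
  [0, 0, 0, 0],
  [0, 0, 0, 0],
  [0, 0, 0, 0],
  [0, 0, 0, 0],
  [0, 0, 0, 0],
  [0, 0, 0, 0],
], grip=30, newtons=40)

```text
clock: 28.18
position: [0.4455, -0.3251, 0.0577]
ee_rot: [0.001, -0.007, 1.0, -0.001]
contact_force: [0.1, -0.2, 6.1]
width: 0.0349
gripper_force: 40.3
```

drive_tool([
  [0, 0, -0.3, 0],
  [0, 0, -0.8, 0],
  [0, 0, -1.5, 0],
  [0, 0, -2.3, 0],
  [0, 0, -3.1, 0],
  [0, 0, -3.9, 0],
  [0, 0, -4.7, 0],
  [0, 0, -5, 0],
])

```text
clock: 28.85
position: [0.4454, -0.3248, 0.1841]
ee_rot: [0.001, -0.007, 1.0, -0.001]
contact_force: [-0.3, -0.6, -2.4]
width: 0.035
gripper_force: 40.5
```

Run:
```python
from h import *
go((.655,-.037,.18),90.6)
```

```text
t 28.85 pos [ 0.4454 -0.3248  0.1841] y-angle 90.8 j6 -2.34 F [-0.3 -0.6 -2.4] w 0.035 -> units [-8.54 11.4   0.16] turn 0.03
```

drive_tool([
  [-0.6, 0.8, 0, 0],
  [-1.4, 1.9, 0, 0],
  [-2.2, 3, 0, 0],
  [-3, 4, 0, 0],
  [-3.8, 5, 0, 0],
  [-4.6, 6, 0, 0],
  [-5.4, 7, 0, 0],
  [-6.2, 8, 0, 0],
])

```text
clock: 29.52
position: [0.5969, -0.1206, 0.1804]
ee_rot: [-0.001, -0.007, 1.0, 0.0]
contact_force: [0.0, -0.6, -3.6]
width: 0.0349
gripper_force: 40.7
```

drive_tool([
  [-0.8, 1.1, 0, 0],
  [-1.5, 2, 0, 0],
  [-2, 2.8, 0, 0],
  [-2.36, 3.4, 0, 0],
  [-2.36, 3.4, 0.5, 0],
  [-2.36, 3.4, 1.2, 0],
  [-2.36, 3.4, 2, 0],
  [-2.36, 3.4, 2.8, 0],
])

```text
clock: 30.18
position: [0.6542, -0.036, 0.1098]
ee_rot: [-0.001, -0.007, 1.0, 0.0]
contact_force: [-0.6, -0.0, -2.3]
width: 0.0351
gripper_force: 40.7
```

drive_tool([
  [0, 0, 0.4, 0],
  [0, 0, 0.7, 0],
  [0, 0, 0.9, 0],
  [0, 0, 1, 0],
  [0, 0, 1, 0],
  [0, 0, 1, 0],
  [0, 0, 1, 0],
  [0, 0, 1, 0],
])

```text
clock: 30.85
position: [0.6554, -0.0366, 0.0875]
ee_rot: [0.001, -0.007, 1.0, -0.0]
contact_force: [-0.8, -0.1, -2.2]
width: 0.0355
gripper_force: 40.7
```

Run:
```python
from h import *
go((.656,-.037,.0715),90.6)
```

```text
t 30.85 pos [ 0.6554 -0.0366  0.0875] y-angle 90.8 j6 -1.75 F [-0.8 -0.1 -2.2] w 0.0355 -> units [-0.02 -0.02  0.64] turn 0.03
```

drive_tool([
  [-0.02, -0.02, 0.1, 0],
  [-0.02, -0.02, 0.2, 0],
  [-0.02, -0.02, 0.3, 0],
  [-0.02, -0.02, 0.4, 0],
  [-0.02, -0.02, 0.5, 0],
  [-0.02, -0.02, 0.6, 0],
  [-0.02, -0.02, 0.64, 0],
  [-0.02, -0.02, 0.64, 0],
])

```text
clock: 31.52
position: [0.6553, -0.037, 0.0716]
ee_rot: [0.0, -0.007, 1.0, -0.0]
contact_force: [-2.1, 0.2, 4.6]
width: 0.035
gripper_force: 41.3
```

drive_tool([
  [0, 0, 0, 0],
  [0, 0, 0, 0],
  [0, 0, 0, 0],
  [0, 0, 0, 0],
  [0, 0, 0, 0],
  [0, 0, 0, 0],
  [0, 0, 0, 0],
  [0, 0, 0, 0],
], grip=60)

```text
clock: 32.18
position: [0.6554, -0.037, 0.0705]
ee_rot: [0.0, -0.007, 1.0, 0.0]
contact_force: [-0.3, 0.3, 0.2]
width: 0.0605
gripper_force: 0.0
```

drive_tool([
  [0, 0, -0.2, 0],
  [0, 0, -0.6, 0],
  [0, 0, -1.2, 0],
  [0, 0, -1.9, 0],
  [0, 0, -2.7, 0],
  [0, 0, -3.6, 0],
  [0, 0, -4.5, 0],
  [0, 0, -5.4, 0],
])

```text
clock: 32.85
position: [0.6554, -0.037, 0.2078]
ee_rot: [0.001, -0.007, 1.0, -0.0]
contact_force: [0.2, 0.1, -0.7]
width: 0.0599
gripper_force: 0.0
```

drive_tool([
  [1, 0, 0, 0],
  [2.2, 0, 0, 0],
  [3.5, 0, 0, 0],
  [4.8, 0, 0, 0],
  [6.1, 0, 0, 0],
  [7.4, 0, 0, 0],
  [8.6, 0, 0, 0],
  [9.4, 0, 0, 0],
])

```text
clock: 33.52
position: [0.4172, -0.0398, 0.2063]
ee_rot: [-0.0, -0.007, 1.0, -0.0]
contact_force: [-0.5, -0.2, -0.5]
width: 0.06
gripper_force: 0.0
```

drive_tool([
  [0, -1, 0, 0],
  [0, -2, 0, 0],
  [0, -3, 0, 0],
  [0, -4, 0, 0],
  [0, -5, 0, 0],
  [0, -5.8, 0, 0],
  [0, -6, 0, 0],
  [0, -6, 0, 0],
])

```text
clock: 34.18
position: [0.4227, -0.1914, 0.2063]
ee_rot: [0.001, -0.006, 1.0, -0.0]
contact_force: [-0.0, 1.1, -0.2]
width: 0.0599
gripper_force: 0.0
```

Run:
```python
from h import *
go((.5,0,.2))
im=np.zeros((600,800,3),np.uint8)
for i,n in enumerate(("top","side")):
    p,d=eyes.get_image(n);hsv=cv2.cvtColor(p,cv2.COLOR_RGB2HSV);P=cloud(n,d)
    for k,H in(("r",.024),("L",.058),("R",.08),("w",.102)):
        mk=ray(n,marks(n)[k],.014);D=np.hypot(P[...,0]-mk[0],P[...,1]-mk[1])
        m=(abs(P[...,2]-H)<.004)&(D<.045)&(d>0)
        vv,uu=np.nonzero(m)
        if m.sum()<10: print(n,k,"few");continue
        q=np.array([ray(n,a,H)[:2] for a in zip(uu,vv)],np.float32)*1000
        print(n,k,m.sum(),"centre-mark mm",np.round(np.array(cv2.minEnclosingCircle(q)[0])-mk[:2]*1000,1))
    c=p[130:265,200:400] if n=="top" else p[100:260,205:440]
    c=cv2.resize(c,(400,270) if n=="top" else (800,545),interpolation=cv2.INTER_CUBIC)
    if n=="top": T=c
    else: im[:545]=c
im[330:600,:400]=T
cv2.imwrite("pics/end.png",im[:,:,::-1])
```

```text
t 34.18 pos [ 0.4227 -0.1914  0.2063] y-angle 90.6 j6 -2.16 F [-0.   1.1 -0.2] w 0.0599 -> units [-3.18  7.62  0.25] turn None
top r 388 centre-mark mm [-2.3  2. ]
top L 151 centre-mark mm [1.2 1.6]
top R 164 centre-mark mm [-0.2  0.8]
top w 161 centre-mark mm [-1.9  1.3]
side r 120 centre-mark mm [-18.9  -2. ]
side L few
side R 28 centre-mark mm [10.7 -0.3]
side w 139 centre-mark mm [-1.4 -1.3]
```

View pics/end.png

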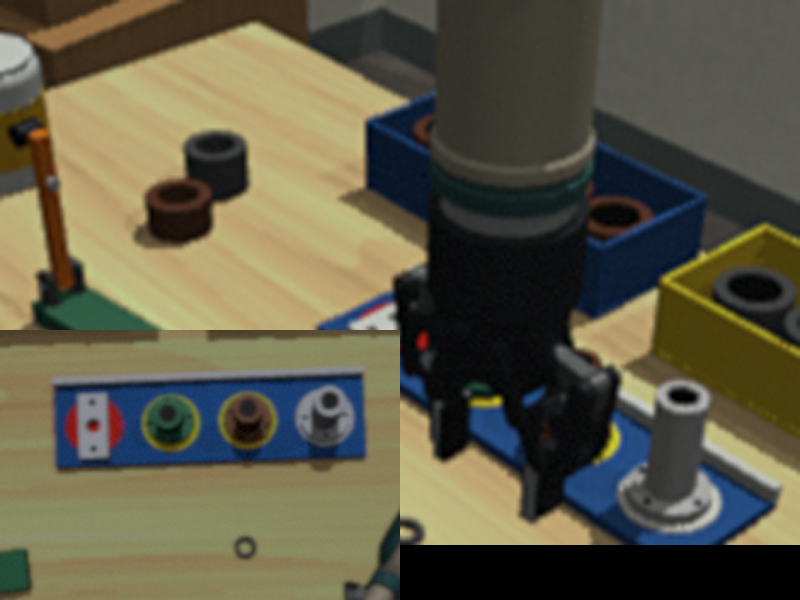

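All four samples stand or lie centred on their marks within about 3 mm (top inset: plate (93,425), green (168,422), brown (247,420), steel (325,415)). The clamp bar stands open at (52,210), and the gripper touches nothing. Handing in.

```bash
python3 -c "
from rig import order
print(order.sign_off())"
```

```text
the job is handed in; nothing more can be done
None
```

The job is handed in at about 34 s: the clamp was swung open first, then the plate, green, brown and steel hubs were set in order from red to white, each within about 3 mm of its mark's centre by the top camera, all flat or upright.

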